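Bring the culture jar before the camera and take its picture

TASK

With a fingertip, push on a spoke of the handwheel to turn the specimen turntable until the tall culture jar stands centred in front of the camera's lens, leave it there, and then press the camera's shutter button. The three specimens must not be touched or lifted by the robot: they stay upright in their seats, and the other loose things on the bench are left where they are.

Things in the scene. Friction and masses are not known exactly. Their poses are not given: they have to be found in the camera images.
- turntable (a joint): Angle turned since the start (rad, 0 at start), counter-clockwise from above positive; no stops. Aluminium disc 310 mm across on an upright axis, its top 34 mm above the bench. 0.09 N m of friction (1.5 N at 60 mm from the axis): it stays where left. Three seats (rings 74 mm across, 7 mm high) 112 mm from the axis, 120 degrees apart, turn with it. All on it but post and handwheel is below 125 mm.
- handwheel: Handwheel on the turntable's 28 mm post, one with the disc. Origin on the axis at the height of the spokes' centre lines, 165 mm above the bench; z up; one spoke points along its x axis, the others 120 degrees either side. Spokes: steel rods 12 mm thick, ending 90 mm from the axis in black balls 22 mm across; hub 44 mm across. Each spoke lies midway between two seats, above them.
- focus (a point): Where the specimen is to stand: straight in front of the lens, 112 mm from the turntable's axis towards it, at the height of the disc's top (34 mm). Does not turn with the disc. The camera, a black box 56 x 62 x 52 mm on the fixed white stand just beyond the disc's rim, looks level at the axis (lens 40 mm across); it reaches 270 mm from the axis and 112 mm above the bench.
- jar: The tall specimen: straight clear jar 60 mm across and 86 mm high with a white lid, a plantlet inside, standing loose in one of the seats. Origin at the centre of its underside, z up.
- dish: Low flat covered clear dish, 63 mm across and 18.5 mm high, standing loose in another seat. Origin at the centre of its underside.
- flask: Squat flask, 60 mm across below and narrowing to a 32 mm white stopper, 54 mm high, standing loose in the third seat. Origin at the centre of its underside.
- shutter (a joint): Travel of the shutter button (m): 0 up, 0.006 fully down. Springs back; fully down takes about 4 N. It counts as pressed beyond 0.004.
- shutter_top (a point): Centre of the top of the shutter button: round, white, 30 mm across, in a black collar on a grey box 75 x 75 x 35 mm fixed to the bench on one side of the turntable. A like box on the other side carries a black dial: not part of the job.
- roller: Loose hand roller, wooden handle and white roller, about 190 mm long. Origin near its middle on the bench. Leave alone.
- tweezers: Loose steel tweezers 110 mm long. Origin at the middle. Leave alone.
- spare_dish: Loose covered clear dish on the bench, 93 mm across, 16 mm high. Origin under its centre. Leave alone.
- bottle: Loose white bottle 64 mm across, 150 mm high. Origin under its centre. Leave alone.
There are look-alikes about, which are no part of the job. Leave any purple or yellow look-alike of the part that bears shutter alone. What is shaped like the flask but blue is not meant.

How it is judged:
On the way, in this order (a step that is already met when the one before it is completed fails the run):
1. a finger pushes on the handwheel (contact force between the fingers and handwheel above 0.3 N), for 0.04 s.
2. the tall jar stands still in front of the lens, centred within 12 mm (horizontal distance between jar and focus below 0.012 m and velocity of joint turntable between -0.05 and 0.05 rad/s), for 0.2 s.
3. the shutter button is pressed down (value of joint shutter above 0.004 m), for 0.04 s.
At the end, for the whole second after the job is handed in: The tall jar's centre is within 12 mm (horizontally) of the point in front of the lens, the turntable is at rest, the shutter button has been pressed and is up again, and all three specimens stand upright in their seats (horizontal distance between jar and focus below 0.012 m and linear speed of jar below 0.01 m/s and velocity of joint turntable between -0.03 and 0.03 rad/s and value of joint shutter below 0.002 m and height (world z) of jar between 0.028 and 0.042 m and height (world z) of dish between 0.028 and 0.042 m and height (world z) of flask between 0.028 and 0.042 m and angle between each of jar, dish, flask's own z axis and vertical below 0.15 rad); the robot touches nothing.
It fails at once if the shutter is pressed while the jar is not in front of the lens (value of joint shutter above 0.003 m and not (horizontal distance between jar and focus below 0.012 m)).
It fails at once if a specimen is lifted out of its seat or tipped (height (world z) of any of jar, dish, flask above 0.045 m or angle between any of jar, dish, flask's own z axis and vertical above 0.3 rad).
It fails at once if the robot touches a specimen (contact force between any of jar, dish, flask and the fingers above 0.5 N or contact force between any of jar, dish, flask and the arm above 0.5 N).
It fails at once if another loose thing on the bench is moved by more than 20 mm (distance of any of roller, tweezers, spare_dish, bottle from where it was at the start of the episode above 0.02 m).
It also fails if it takes over 51 s, if anything falls off the work surface, if the arm or the gripper's body presses on something with over 40 N, if the wrist force passes 120 N, or if a joint passes its speed limit or range.

ROBOT

A 7-joint arm with a two-finger parallel gripper is mounted at the origin on the work surface. World frame = base frame: x ahead of the robot, y to its left, z up, the work surface at z = 0. Lengths are in m, angles in rad, forces in N, time in s.
With the tool pointing down it reaches from about 0.4 to 0.85 m from the base axis. Payload 4.5 kg.
Tool frame: the origin (TCP) lies at the very end of the fingers, on their centre line; the grasp point (between the pads) lies 19 mm behind it (r.grip_depth is the distance from the TCP to the grasp point, in m); z points along the fingers, x is the direction in which the jaws open and shut, and the axes are right-handed (so a half turn about z gives the same grasp; the last joint's range is limited). The gripper opens to 88 mm and grips with 3 to 60 N. Pads are 18 mm wide; open, the fingers measure 123 mm over their backs; the gripper's body (75 mm by 187 mm) begins 45 mm behind the grasp point.
Start: joints at [-1.075, 0.689, -0.195, 1.565, 0.157, 0.902, -0.215], TCP at [0.278, 0.56, 0.239] pointing down, gripper open.
Joint ranges: [-3.01, 3.01], [-0.46, 2.08], [-1.47, 1.51], [0.13, 2.56], [-1, 4.14], [0.04, 2.09], [-2.66, 2.66]. Speed limits (rad/s): [2.57, 2.57, 3.14, 3.14, 3.14, 3.14, 3.14].

INTERFACE

Orientations are given as a unit quaternion [x, y, z, w].
In Python, from plant import r gives the robot as it stands. The module is installed in compiled form; this text tells all that it offers.
- The arm moves only by the shell command python3 -m jog 'ROWS' [FORCE]. ROWS is JSON, a list of rows, each a list of 5 numbers: the shift along the tool's x, y, z in units of 1 m (1.0 is 1 m), then the turn about the tool's z in units of 360 degrees (1.0 is 360 degrees), then the closure, from 0 (fully open) to 1 (shut). In form: [[dx, dy, dz, yaw, fingers], ...]. A call has 1 to 20 rows; each row shifts and turns the commanded pose from where the row before left it, along the tool's axes as they then stand; what a row does not reach is not made up. A row lasts 1/10 s, in which the tool goes at most 50 mm and 8.59 degrees, less where a joint would pass 70% of its speed; a pose out of reach is approached as far as the arm can. A call with a number of a shift or a turn outside -1 to 1 is refused whole. A call with a gripper value outside its range is refused whole. The fingers move at their own pace and stop on an object; FORCE is the grip in N (left out, the last holds). Time passes only in rows, so rows that do not move let the fingers close. It gives the time, the measured TCP pose, the force and the opening at its end, in the units of the state.
- r.get_state(): the state, without advancing time (a new reading comes with each control period).
- r.snapshot(name): name is "scene" or "top"; returns the picture (420x560x3 uint8, red, green, blue); there is no depth.
- r.get_calibration(name): a dict with "mtx" (3x3 intrinsics, pixels), "R" (3x3) and "t" (3): a world point X has camera coordinates R X + t. Camera axes: x right, y down, z forward; pixel columns grow to the right and rows downward; lengths in m; the calibration is good to about 2 mm. A picture is of the moment at which its call begins. get_calibration takes no time and is no camera call.
- r.finish_job(): hands the job in, once; it reports no verdict.
Trained networks look in the newest picture that a camera, given by its name, has taken for a name from the list of things; names that differ only in an ending like _2 or _b are one class to them, and where a whole thing is asked for, a point or a joint stands for the part that bears it (a point fixed in the world has none). Each returns a list of dicts, best first, with "score" (0 to 1); they miss things now and then, are a little off and sometimes report something else, mostly with a low value. They report only what shows in the picture. A call takes as long as a camera call. They do not tell look-alikes from the thing itself.
- r.cut_out(thing, camera): "pixels" (420x560 bool, what is visible of it) and "rect" ([left, top, right, bottom] in pixels, round what is visible of it).
The state is a dict: "clock": time; "q": joint angles; "qd": joint speeds; "joint_torque": joint torques, N m; "tool_pos": TCP position; "eef_rot": TCP orientation; "contact_force": force on the tool from outside, world axes, zero at the start; "moment": the same for the moment, N m; "opening": opening from 0.0 (shut) to 1.0 (fully open).
Only numpy, scipy, OpenCV 4.12 (cv2) and the standard library are available. Lean on these libraries where they do the work, as an engineer would, in place of code of your own. Each camera call takes 0.05 s, during which the arm holds its last target.

## Working session

There is one attempt and no reset: what is moved stays moved. The work goes in short steps, Python scripts to look and compute and a shell command to move; the robot and the scene stay as the last step left them, time stands still between calls to the robot, and variables do not carry over. Pictures are saved under pics/ and viewed, and the job is handed in when it is done.

```bash
mkdir -p pics; python3 - <<'E'
from plant import r
import cv2,json
s=r.get_state();print(s)
for n in("scene","top"):
    im=r.snapshot(n);cv2.imwrite(f"pics/{n}0.png",im[:,:,::-1])
    c=r.get_calibration(n);print(n,c)
    for t in("turntable","handwheel","jar","dish","flask","shutter","bottle","roller","tweezers","spare_dish"):
        print(t,[(round(d["score"],2),d["rect"]) for d in r.cut_out(t,n)])
E
```

```text
{'clock': 0.0, 'q': array([-1.07520333,  0.68999003, -0.19451926,  1.56633801,  0.15729856,
        0.90248278, -0.21509561]), 'qd': array([ 0.0002539 ,  0.00210108, -0.0002642 , -0.00134357, -0.00038645,
       -0.00068118,  0.00028692]), 'joint_torque': array([-1.18175435e-04, -5.27560365e+01, -1.26682553e+00, -1.53428292e+01,
       -5.26527269e-02,  6.42482046e-03,  1.70771400e-04]), 'tool_pos': array([0.27823251, 0.55895272, 0.23790799]), 'eef_rot': array([ 8.50138557e-01,  5.26558259e-01, -7.41589099e-04,  5.32904785e-04]), 'contact_force': array([0.00493383, 0.01687844, 0.65208328]), 'moment': array([-0.03316198, -0.01989003,  0.00869819]), 'opening': 0.9990557329366988}
scene {'mtx': array([[416.65225337,   0.        , 279.92097582],
       [  0.        , 416.65225337, 212.2185427 ],
       [  0.        ,   0.        ,   1.        ]]), 'R': array([[-0.87148639,  0.49003557,  0.01940637],
       [ 0.32426452,  0.60546033, -0.72682206],
       [-0.36791846, -0.62712274, -0.68655158]]), 't': array([ 0.40123649, -0.08228843,  1.66376977])}
turntable []
handwheel [(0.82, [231.9, 1
[... 714 characters left out ...]
84576, -0.17009141],
       [ 0.17029572, -0.00843956, -0.98535686]]), 't': array([0.01813359, 0.4991522 , 1.2234665 ])}
turntable [(0.86, [246.1, 156.6, 347.1, 257.5])]
handwheel [(0.66, [265.2, 156.5, 330.6, 220.9])]
jar [(0.89, [322.2, 174.4, 346.0, 201.0])]
dish [(0.54, [258.1, 167.4, 282.2, 187.5])]
flask [(0.8, [282.1, 232.1, 304.0, 253.5]), (0.67, [393.1, 188.1, 409.9, 209.9])]
shutter [(0.49, [183.3, 236.5, 194.5, 246.6]), (0.44, [136.7, 231.5, 148.8, 243.3])]
bottle [(0.95, [420.8, 159.0, 453.6, 185.2])]
roller [(0.91, [113.5, 157.3, 163.3, 205.1]), (0.32, [324.8, 175.0, 347.0, 198.0])]
tweezers [(0.49, [431.2, 194.4, 439.7, 231.4])]
spare_dish [(0.72, [217.3, 253.0, 248.1, 284.3])]
```

```bash
python3 - <<'E'
import cv2
a=cv2.imread("pics/top0.png");cv2.imwrite("pics/top0z.png",cv2.resize(a[140:290,100:470],None,fx=2.15,fy=2.15,interpolation=cv2.INTER_CUBIC))
cv2.imwrite("pics/top0w.png",cv2.resize(a[140:270,230:360],None,fx=4.6,fy=4.6,interpolation=cv2.INTER_CUBIC))
E
```

```text
(no output)
```

View pics/top0.png

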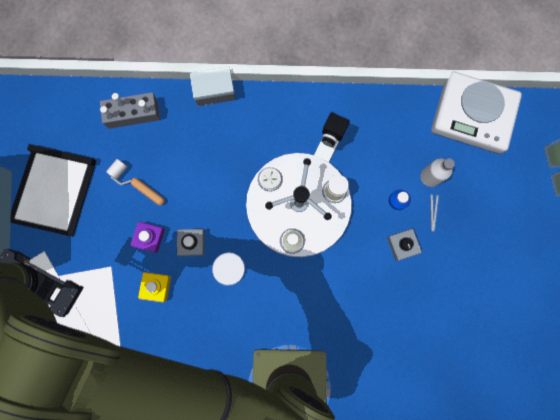

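View pics/scene0.png

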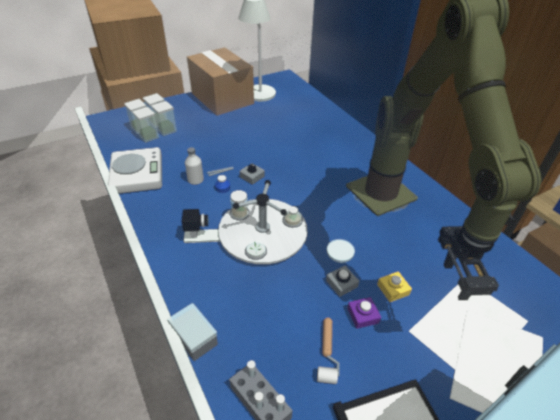

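```bash
ls pics
```

```text
scene0.png
top0.png
top0w.png
top0z.png
```

View pics/top0z.png

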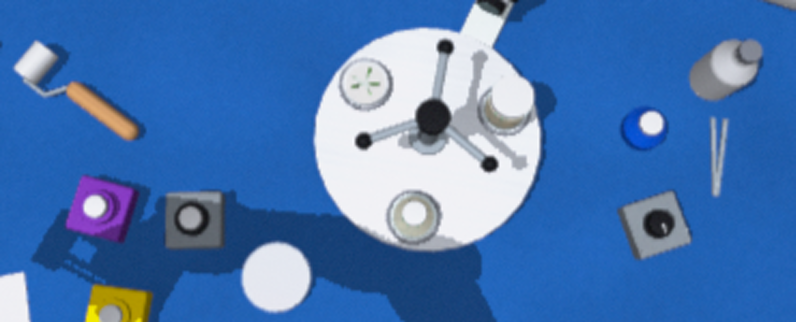

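View pics/top0w.png

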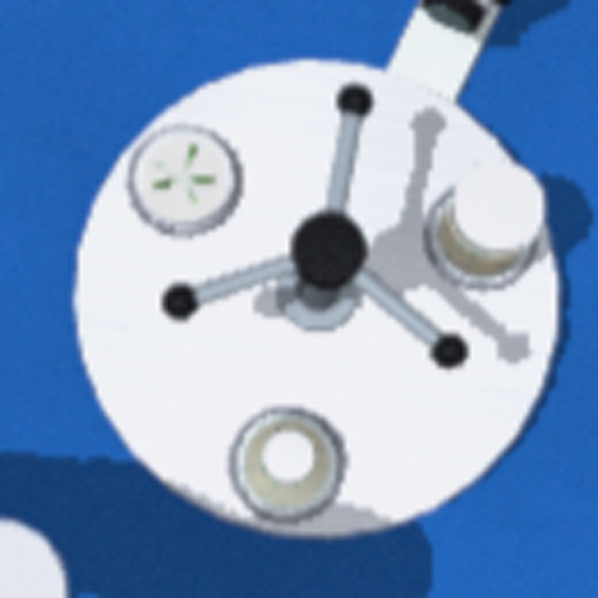

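```bash
cat > h.py <<'E'
import numpy as np
from plant import r
def px(n,X):
    c=r.get_calibration(n);p=c["mtx"]@(c["R"]@np.array(X,float)+c["t"]);return p[:2]/p[2]
def ray(n,u,v,z):
    c=r.get_calibration(n);d=c["R"].T@np.linalg.inv(c["mtx"])@[u,v,1];o=-c["R"].T@c["t"];return o+d*(z-o[2])/d[2]
E
python3 - <<'E'
from h import *
import cv2
a=cv2.imread("pics/top0.png");b=cv2.imread("pics/scene0.png")
x=cv2.resize(a[220:310,115:215],(400,360),interpolation=2);y=cv2.resize(b[250:340,315:415],(400,360),interpolation=2)
cv2.imwrite("pics/btn.png",np.hstack([x,y]))
# disc ellipse from white mask
g=cv2.inRange(a,(170,170,170),(255,255,255))
m=np.zeros_like(g);m[145:265,240:352]=g[145:265,240:352]
ys,xs=np.nonzero(m)
P=np.array([ray("top",u,v,.034)[:2] for u,v in zip(xs,ys)])
h=cv2.convexHull(P.astype(np.float32))[:,0]
from scipy.optimize import least_squares
f=least_squares(lambda p:np.hypot(h[:,0]-p[0],h[:,1]-p[1])-.155,[.6,0],loss="soft_l1",f_scale=.002);print(f.x,np.round(f.fun,3))
f=least_squares(lambda p:np.hypot(h[:,0]-p[0],h[:,1]-p[1])-p[2],[.6,0,.15],loss="soft_l1",f_scale=.002);print(f.x)
for n,u,v,z in [("handhub_top",301,195,.18),("cam",335,127,.112),("jar lid",338,185,.12),("button",190,241,.045),("btn scene",343.5,273,.045)]:
    print(n,ray("scene" if "scene" in n else "top",u,v,z))
E
```

```text
Traceback (most recent call last):
  File "h.py", line 6, in ray
    c=r.get_calibration(n);d=c["R"].T@np.linalg.inv(c["mtx"])@[u,v,1];o=-c["R"].T@c["t"];return o+d*(z-o[2])/d[2]
ValueError: time passes only in moves, steps and waits
```

View pics/btn.png

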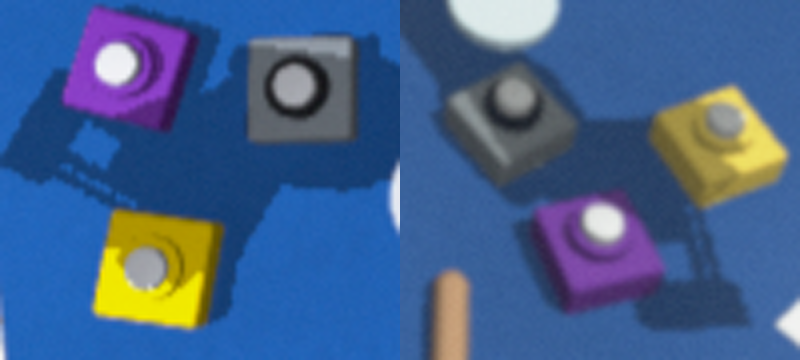

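The pictures show the turntable at about (299,205) in the top view. Candidates for the shutter are the purple box (146,236), the yellow box (153,287) and the grey box with a white button in shade (190,242). The grey one fits the description. The grey box at (405,244) carries the dial. The jar with the white lid is at (335,188), the dish at (270,178) and the flask at (292,240). The blue flask at (400,199) is the look-alike.

```bash
cat > h.py <<'E'
import numpy as np,pickle,os
from plant import r
if not os.path.exists("cal.pkl"): pickle.dump({n:r.get_calibration(n) for n in("scene","top")},open("cal.pkl","wb"))
C=pickle.load(open("cal.pkl","rb"))
def px(n,X):
    c=C[n];p=c["mtx"]@(c["R"]@np.array(X,float)+c["t"]);return p[:2]/p[2]
def ray(n,u,v,z):
    c=C[n];d=c["R"].T@np.linalg.inv(c["mtx"])@[u,v,1];o=-c["R"].T@c["t"];return o+d*(z-o[2])/d[2]
E
python3 - <<'E'
from h import *
import cv2
a=cv2.imread("pics/top0.png")
g=cv2.inRange(a,(170,170,170),(255,255,255))
m=np.zeros_like(g);m[145:265,240:352]=g[145:265,240:352]
ys,xs=np.nonzero(m)
P=np.array([ray("top",u,v,.034)[:2] for u,v in zip(xs,ys)])
h=cv2.convexHull(P.astype(np.float32))[:,0]
from scipy.optimize import least_squares
f=least_squares(lambda p:np.hypot(h[:,0]-p[0],h[:,1]-p[1])-.155,[.6,0],loss="soft_l1",f_scale=.002);print(f.x,np.round(f.fun,3))
f=least_squares(lambda p:np.hypot(h[:,0]-p[0],h[:,1]-p[1])-p[2],[.6,0,.15],loss="soft_l1",f_scale=.002);print(f.x)
def w(u,v): return 230+(u+.5)/4.6-.5,140+(v+.5)/4.6-.5
pts={"hub":(*w(329,250),.176),"ball1":(*w(354,101),.165),"ball2":(*w(180,301),.165),"ball3":(*w(449,351),.165),
"jarlid":(*w(498,210),.120),"jarseat":(*w(480,238),.04),"dish":(*w(185,180),.05),"flasktop":(*w(288,455),.088),"flaskseat":(*w(288,465),.04),
"camtop":(335,127,.112),"button":(115+295/4-.5,220+88/4-.5,.05)}
for k,(u,v,z) in pts.items(): print(k,ray("top",u,v,z))
print("btn scene",[ray("scene",315+517/4-100-.5,250+98/4-.5,z) for z in(.035,.05)], )
c=cv2.resize(a[100:170,300:370],(560,560),interpolation=2);cv2.imwrite("pics/cam.png",c)
E
```

```text
[ 0.52459315 -0.01770045] [ 0.04   0.039  0.038  0.034 -0.002 -0.002 -0.002 -0.003 -0.003 -0.003
 -0.003 -0.003 -0.002 -0.002 -0.002 -0.001  0.08   0.09   0.086  0.084
 -0.001 -0.001  0.     0.    -0.    -0.    -0.001 -0.001 -0.    -0.
 -0.    -0.001 -0.002 -0.001 -0.001 -0.001 -0.002 -0.003 -0.003 -0.002
  0.005  0.044  0.042]
[ 0.52431129 -0.01788081  0.15433882]
hub [ 0.52135091 -0.01838374  0.176     ]
ball1 [ 0.61258466 -0.03245062  0.165     ]
ball2 [0.49210186 0.06583639 0.165     ]
ball3 [ 0.46640577 -0.0880285   0.165     ]
jarlid [ 0.56003443 -0.12238896  0.12      ]
jarseat [ 0.56036056 -0.121843    0.04      ]
dish [0.59181078 0.06733268 0.05      ]
flasktop [4.13423902e-01 3.17255011e-04 8.80000000e-02]
flaskseat [ 0.41234361 -0.00131796  0.04      ]
camtop [ 0.73170007 -0.11574661  0.112     ]
button [0.40299099 0.29514874 0.05      ]
btn scene [array([0.39289007, 0.28926094, 0.035     ]), array([0.40148315, 0.29802329, 0.05      ])]
```

View pics/cam.png

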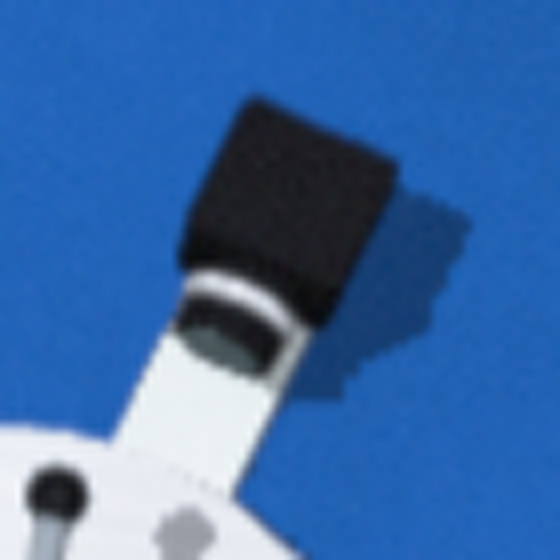

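```bash
python3 - <<'E'
from h import *
A=np.array([.5235,-.018])
def q(u,v,z): return ray("top",300+(u+.5)/8-.5,100+(v+.5)/8-.5,z)[:2]
def an(p): p=p-A; return np.hypot(*p),np.degrees(np.arctan2(p[1],p[0]))
c=[q(255,97,.112),q(398,165,.112)]
print("back mid",an((c[0]+c[1])/2),np.hypot(*(c[0]-c[1])))
d=c[1]-c[0]; print("back normal",np.degrees(np.arctan2(-d[0],d[1]))+180, np.degrees(np.arctan2(d[0],-d[1])))
for e in [(188,245,262,110),(322,315,395,175)]:
    d=q(e[2],e[3],.112)-q(e[0],e[1],.112); print("side",np.degrees(np.arctan2(d[1],d[0])))
for e in [(118,440,170,335),(238,490,310,340)]:
    d=q(e[2],e[3],.034)-q(e[0],e[1],.034); print("stand side",np.degrees(np.arctan2(d[1],d[0])),)
print("stand mid",an((q(118,440,.03)+q(238,490,.03))/2))
print("lens",an((q(178,325,.086)+q(278,350,.086))/2),an(q(228,335,.086)))
for k,p in dict(b1=(.6126,-.0325),b2=(.4921,.0658),b3=(.4664,-.088),jar=(.5602,-.1221),dish=(.5918,.0673),flask=(.4129,-.0005)).items(): print(k,an(np.array(p)))
E
```

```text
back mid (np.float64(0.26693976881727594), np.float64(-25.07663011035734)) 0.05660235640143413
back normal 334.46272904214976 -25.53727095785024
side -27.190306767094526
side -26.43920447509599
stand side -24.970364396072558
stand side -24.627935469910987
stand mid (np.float64(0.15748419771118183), np.float64(-25.857769787188012))
lens (np.float64(0.19092270282617604), np.float64(-25.108946053556384)) (np.float64(0.19177765763623814), np.float64(-24.991637454572906))
b1 (np.float64(0.0902721440977227), np.float64(-9.24319900576139))
b2 (np.float64(0.08948966420766143), np.float64(110.54105809475836))
b3 (np.float64(0.09033498768472821), np.float64(-129.20461684645113))
jar (np.float64(0.11037979887642486), np.float64(-70.58012047812298))
dish (np.float64(0.10927479123750365), np.float64(51.31562588511149))
flask (np.float64(0.11197593491460563), np.float64(171.008752722934))
```

```bash
python3 -m jog '[[0,0,0,0.0185,1],[0,0,0,0.0185,1],[0,0,0,0.0185,1],[-0.009,0.032,0,0,1],[-0.009,0.032,0,0,1],[-0.009,0.032,0,0,1],[-0.009,0.032,0,0,1],[-0.009,0.032,0,0,1],[-0.009,0.032,0,0,1],[-0.009,0.032,0,0,1],[-0.009,0.032,0,0,1],[-0.009,0.032,0,0,1],[-0.009,0.032,0,0,1],[-0.009,0.032,0,0,1],[-0.009,0.032,0,0,1],[-0.009,0.032,0,0,1],[-0.009,0.032,0,0,1],[-0.009,0.032,0,0,1],[-0.009,0.032,0,0,1],[0,0,0,0,1]]' 20
cat > st.py <<'E'
from h import *
import sys
s=r.get_state();q=s["eef_rot"]
from scipy.spatial.transform import Rotation as R
M=R.from_quat(q).as_matrix()
print("t",s["clock"],"pos",s["tool_pos"].round(4),"xang",np.degrees(np.arctan2(M[1,0],M[0,0])).round(2),"zax",M[:,2].round(3),"F",s["contact_force"].round(2),"open",round(s["opening"],3))
if len(sys.argv)>3:
    d=np.array([float(v) for v in sys.argv[1:4]])-s["tool_pos"];print("tool delta",(M.T@d).round(4))
E
python3 st.py .539 .060 .15
```

```text
clock: 3.1
tool_pos: [0.5292, 0.0835, 0.2387]
eef_rot: [0.93, 0.367, 0.0, 0.002]
contact_force: [-0.4, 0.0, 0.0]
opening: 0.004
t 3.1 pos [0.5292 0.0835 0.2387] xang 43.07 zax [ 0.002 -0.003 -1.   ] F [-0.37  0.01  0.01] open 0.004
tool delta [-0.0088  0.0236  0.0888]
```

```bash
python3 -m jog '[[-0.0045,0.012,0,0,1],[-0.0045,0.012,0,0,1],[0,0,0.015,0,1],[0,0,0.025,0,1],[0,0,0.025,0,1],[0,0,0.023,0,1],[0,0,0,0,1]]'
cat > look.py <<'E'
from h import *
import cv2,sys
t=sys.argv[1]
a=r.snapshot("top")[:,:,::-1];b=r.snapshot("scene")[:,:,::-1]
x=cv2.resize(a[110:265,230:385],(400,400),interpolation=2);y=cv2.resize(b[150:290,180:320],(400,400),interpolation=2)
cv2.imwrite(f"pics/{t}.png",np.hstack([x,y]));cv2.imwrite(f"pics/{t}_t.png",a);cv2.imwrite(f"pics/{t}_s.png",b)
for n in("top","scene"):
    for th in("jar","handwheel"):
        for d in r.cut_out(th,n)[:1]:
            v,u=np.nonzero(d["pixels"]);print(n,th,round(d["score"],2),d["rect"],u.mean().round(1),v.mean().round(1))
E
python3 look.py l1; python3 st.py
```

```text
clock: 3.8
tool_pos: [0.535, 0.0656, 0.1484]
eef_rot: [0.928, 0.372, -0.003, -0.001]
contact_force: [0.8, -0.1, -0.5]
opening: 0.006
top jar 0.74 [327.5, 174.0, 346.5, 201.8] 337.7 186.2
scene jar 0.84 [228.9, 189.1, 250.1, 221.5] 238.7 204.4
scene handwheel 0.65 [328.1, 237.4, 351.5, 263.7] 339.8 250.8
t 4.1 pos [0.5378 0.0659 0.152 ] xang 43.57 zax [ 0.002  0.001 -1.   ] F [ 0.22  1.29 -0.83] open 0.009
```

View pics/l1.png

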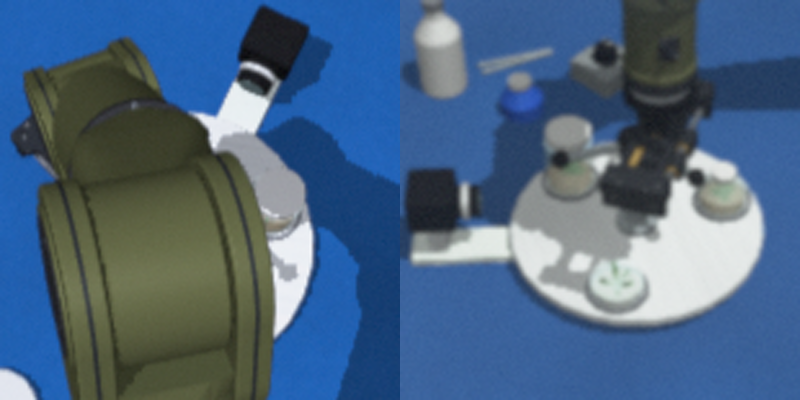

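```bash
python3 - <<'E'
from h import *
A=np.array([.5235,-.018]);x=np.array([np.cos(np.radians(43.6)),np.sin(np.radians(43.6))]);y=np.array([x[1],-x[0]])
p=np.array([.5375,.0658])
for th in (106,110,118,126,134,142,146,150,154.6):
    t=np.radians(th);u=np.array([np.cos(t),np.sin(t)]);n=np.array([-u[1],u[0]])
    q=A+.07*u-.025*n;d=q-p;print(th,q.round(4),(d@x).round(4),(d@y).round(4));p=q
E
```

```text
106 [0.5282 0.0562] -0.0133 0.0006
110 [0.5231 0.0563] -0.0037 -0.0037
118 [0.5127 0.0555] -0.008 -0.0066
126 [0.5026 0.0533] -0.0089 -0.0054
134 [0.4929 0.0497] -0.0095 -0.0041
142 [0.4837 0.0448] -0.01 -0.0027
146 [0.4794 0.0419] -0.0051 -0.0008
150 [0.4754 0.0387] -0.0052 -0.0005
154.6 [0.471  0.0346] -0.006 -0.0001
```

```bash
python3 -m jog '[[-0.0045,0,0,0,1],[-0.0045,0,0,0,1],[-0.0045,0,0,0,1],[-0.004,-0.004,0,0,1],[-0.004,-0.003,0,0,1],[-0.004,-0.003,0,0,1],[-0.0045,-0.003,0,0,1],[-0.0045,-0.0025,0,0,1],[-0.0045,-0.002,0,0,1],[-0.0045,-0.002,0,0,1],[0,0,0,0,1],[0,0,0,0,1]]'
python3 look.py l2; python3 st.py .4794 .0419 .152
```

```text
clock: 5.3
tool_pos: [0.4911, 0.0498, 0.1505]
eef_rot: [0.929, 0.371, -0.001, -0.0]
contact_force: [-0.0, -0.0, 0.1]
opening: 0.003
top jar 0.91 [314.3, 162.1, 339.9, 187.0] 329.0 173.7
scene jar 0.59 [222.0, 196.6, 241.3, 224.6] 231.3 211.4
scene handwheel 0.8 [237.4, 180.9, 291.5, 216.1] 255.2 200.6
t 5.6 pos [0.492  0.0499 0.1506] xang 43.56 zax [-0.  0. -1.] F [ 0.33 -0.39 -0.27] open 0.006
tool delta [-0.0146 -0.0028 -0.0014]
```

View pics/l2.png

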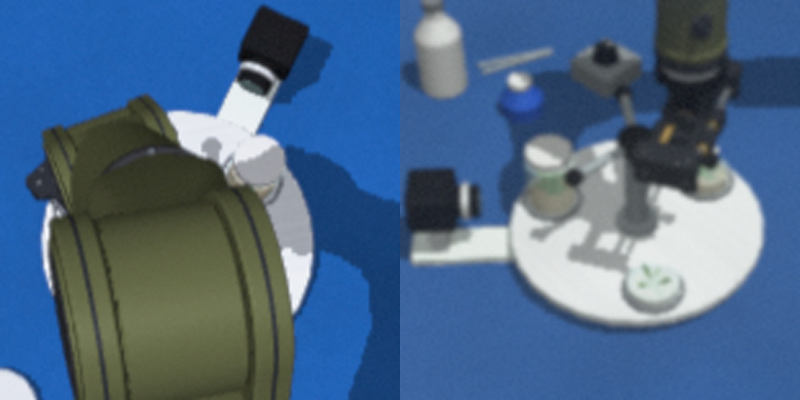

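```bash
cat > ang.py <<'E'
from h import *
import sys,cv2
A=np.array([.5235,-.018]);n=sys.argv[1]
# fit angle by matching jar silhouette model to the network mask
d=r.cut_out("jar",n)[0]
m=d["pixels"].astype(np.uint8)
def model(th):
    c=A+.112*np.array([np.cos(np.radians(th)),np.sin(np.radians(th))])
    a=np.linspace(0,2*np.pi,40)
    P=[px(n,[c[0]+.03*np.cos(t),c[1]+.03*np.sin(t),z]) for t in a for z in(.041,.12)]
    im=np.zeros_like(m);cv2.fillConvexPoly(im,cv2.convexHull(np.float32(P)).round().astype(np.int32),1);return im
best=[]
for th in np.arange(-75,0,.5):
    k=model(th);best.append(((k&m).sum()/(k|m).sum(),th))
b=max(best)[0];t=[x for i,x in best if i>b-.01];print(n,round(d["score"],2),"iou",b.round(3),"theta",np.mean(t))
E
python3 ang.py scene;python3 ang.py top
```

```text
scene 0.59 iou 0.827 theta -45.75
top 0.91 iou 0.801 theta -47.5
```

```bash
python3 -m jog '[[-0.003,-0.001,0,0,1],[-0.003,-0.001,0,0,1],[-0.003,-0.001,0,0,1],[-0.003,-0.001,0,0,1],[-0.003,0,0,0,1],[-0.003,0,0,0,1],[-0.002,0,0,0,1],[0,0,0,0,1],[0,0,0,0,1]]'
python3 look.py l3; python3 st.py;python3 ang.py scene;python3 ang.py top
```

```text
clock: 6.6
tool_pos: [0.4737, 0.0388, 0.1505]
eef_rot: [0.929, 0.371, -0.001, -0.0]
contact_force: [-0.4, 0.4, 0.0]
opening: 0.005
top jar 0.96 [306.8, 154.1, 330.7, 178.9] 320.6 167.4
scene jar 0.97 [220.5, 201.0, 240.2, 229.9] 229.4 217.4
scene handwheel 0.66 [208.2, 168.2, 230.1, 177.2] 219.9 170.7
t 6.9 pos [0.4746 0.039  0.1506] xang 43.56 zax [-0.  0. -1.] F [-0.06  0.68 -0.83] open 0.006
scene 0.97 iou 0.882 theta -29.0
top 0.96 iou 0.779 theta -32.25
```

View pics/l3.png

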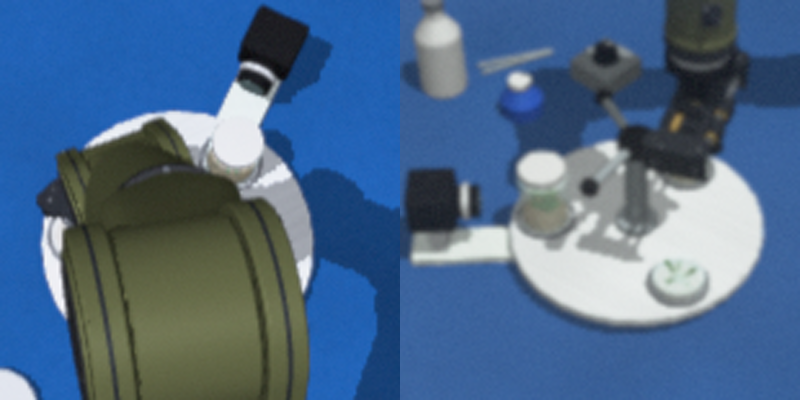

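```bash
python3 -m jog '[[-0.002,0,0,0,1],[-0.002,0,0,0,1],[-0.002,0,0,0,1],[0,0,0,0,1],[0,0,0,0,1],[0.005,0,0,0,1],[0.01,0,0,0,1],[0.005,0,-0.01,0,1],[0,0,-0.03,0,1],[0,0,-0.04,0,1],[0,-0.03,-0.01,0,1],[0,-0.045,0,0,1],[0,-0.045,0,0,1],[0,-0.045,0,0,1],[0,-0.045,0,0,1],[0,-0.045,0,0,1],[0,0,0,0,1],[0,0,0,0,1]]'
python3 look.py l4; python3 st.py;python3 ang.py scene;python3 ang.py top
```

```text
clock: 8.8
tool_pos: [0.3087, 0.2348, 0.2408]
eef_rot: [0.928, 0.373, 0.0, -0.0]
contact_force: [0.5, -0.6, 0.7]
opening: 0.008
top jar 0.63 [306.5, 153.5, 325.7, 179.9] 317.6 166.5
top handwheel 0.67 [279.7, 162.4, 338.6, 227.4] 299.9 194.1
scene jar 0.87 [217.9, 202.5, 239.4, 233.3] 229.1 219.5
scene handwheel 0.94 [243.5, 183.7, 294.9, 217.7] 262.8 200.0
t 9.1 pos [0.31   0.2325 0.2407] xang 43.39 zax [ 0. -0. -1.] F [ 0.47 -0.3  -0.08] open 0.008
scene 0.87 iou 0.894 theta -23.583333333333332
top 0.63 iou 0.842 theta -28.0
```

```bash
python3 -c "
import cv2
a=cv2.imread('pics/l4_t.png');cv2.imwrite('pics/l4z.png',cv2.resize(a[100:265,230:395],(596,596),interpolation=2))"
```

```text
(no output)
```

View pics/l4z.png

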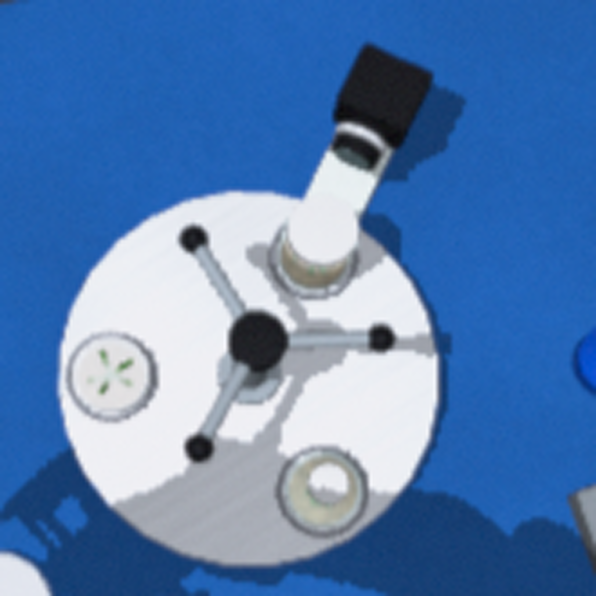

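View pics/l4.png

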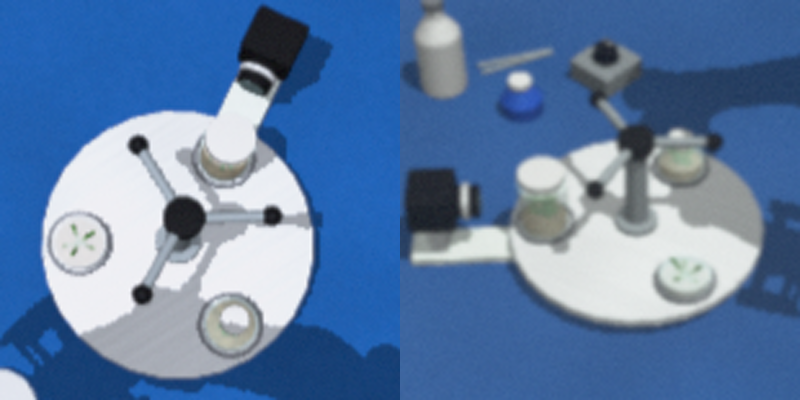

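```bash
python3 - <<'E'
from h import *
A=np.array([.5235,-.018]);f=165/596
def q(u,v,z): return ray("top",230+(u+.5)*f-.5,100+(v+.5)*f-.5,z)[:2]
for k,u,v,z in [("b1",193,238,.165),("b2",199,448,.165),("b3",381,338,.165),("lid",322,225,.12),("jarseat",315,256,.04),("dish",112,376,.05),("flask",322,491,.04),("lens",357,148,.086)]:
    p=q(u,v,z);d=p-A;print(k,p.round(4),np.hypot(*d).round(4),np.degrees(np.arctan2(d[1],d[0])).round(1))
F=A+.112*np.array([np.cos(np.radians(-25.2)),np.sin(np.radians(-25.2))]);print("focus",F)
E
python3 st.py .402 .297 .10
```

```text
b1 [0.6002 0.0302] 0.0906 32.2
b2 [0.4436 0.0229] 0.0898 152.9
b3 [ 0.5277 -0.1088] 0.0909 -87.4
lid [ 0.6255 -0.0693] 0.1142 -26.7
jarseat [ 0.6224 -0.0711] 0.1123 -28.2
dish [0.5168 0.0921] 0.1103 93.5
flask [ 0.4288 -0.0778] 0.1121 -147.7
lens [ 0.6998 -0.1002] 0.1946 -25.0
focus [ 0.62484063 -0.06568728]
t 9.2 pos [0.3098 0.2328 0.2407] xang 43.44 zax [ 0. -0. -1.] F [0.01 0.89 0.03] open 0.01
tool delta [0.1112 0.0168 0.1407]
```

```bash
python3 - <<'E'
from h import *
for z in np.arange(.03,.061,.005):
    a=ray("top",188.25,241.5,z)[:2];b=ray("scene",315+117/4-.5,250+98/4-.5,z)[:2];print(z,a.round(4),b.round(4),np.hypot(*(a-b)).round(4))
E
python3 -m jog '[[0.02,0.004,0,0,1],[0.03,0.004,0,0,1],[0.03,0.004,0,0,1],[0.03,0.004,0,0,1],[0,0,0.025,0,1],[0,0,0.04,0,1],[0,0,0.04,0,1],[0,0,0.025,0,1],[0,0,0.0,0,1],[0,0,0,0,1]]'
python3 - <<'E'
from h import *
import cv2
b=r.snapshot("scene")[:,:,::-1];a=r.snapshot("top")[:,:,::-1]
cv2.imwrite("pics/p1.png",np.hstack([cv2.resize(b[210:310,295:395],(400,400),interpolation=2),cv2.resize(a[190:290,140:240],(400,400),interpolation=2)]))
E
python3 st.py .402 .297 .05
```

```text
0.03 [0.4049 0.2993] [0.39   0.2863] 0.0197
0.034999999999999996 [0.4044 0.2982] [0.3929 0.2893] 0.0146
0.039999999999999994 [0.404  0.2972] [0.3958 0.2922] 0.0096
0.04499999999999999 [0.4035 0.2962] [0.3986 0.2951] 0.005
0.04999999999999999 [0.403  0.2951] [0.4015 0.298 ] 0.0032
0.054999999999999986 [0.4025 0.2941] [0.4043 0.3009] 0.0071
0.059999999999999984 [0.402  0.2931] [0.4072 0.3039] 0.012
clock: 10.2
tool_pos: [0.4002, 0.2974, 0.1109]
eef_rot: [0.929, 0.371, -0.0, 0.0]
contact_force: [0.3, -1.0, 0.7]
opening: 0.008
t 10.3 pos [0.4008 0.2982 0.1121] xang 43.53 zax [ 0.002  0.002 -1.   ] F [ 0.7  -0.39  0.11] open 0.004
tool delta [-0.0001  0.0016  0.0621]
```

View pics/p1.png

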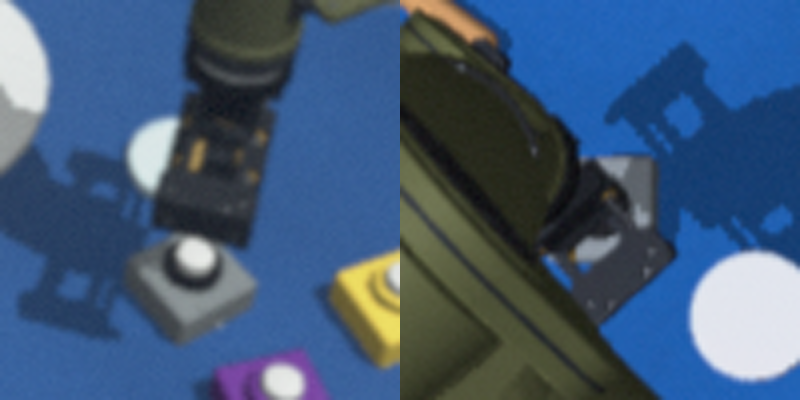

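```bash
python3 -m jog '[[0,0.001,0.02,0,1],[0,0,0.02,0,1],[0,0,0.01,0,1],[0,0,0.002,0,1],[0,0,0.002,0,1],[0,0,0,0,1],[0,0,0,0,1]]'; python3 st.py
python3 -m jog '[[0,0,0.002,0,1],[0,0,0,0,1]]';python3 -m jog '[[0,0,0.002,0,1],[0,0,0,0,1]]';python3 -m jog '[[0,0,0.002,0,1],[0,0,0,0,1]]';python3 st.py
```

```text
clock: 11.0
tool_pos: [0.4011, 0.2973, 0.0575]
eef_rot: [0.929, 0.371, 0.001, -0.0]
contact_force: [0.1, 1.2, 0.4]
opening: 0.007
t 11.0 pos [0.4011 0.2973 0.0575] xang 43.55 zax [ 0.001  0.001 -1.   ] F [0.12 1.22 0.41] open 0.007
clock: 11.2
tool_pos: [0.4011, 0.2973, 0.055]
eef_rot: [0.929, 0.371, 0.001, -0.0]
contact_force: [-0.1, -0.1, 2.1]
opening: 0.008
clock: 11.4
tool_pos: [0.4011, 0.2973, 0.0528]
eef_rot: [0.929, 0.371, 0.001, -0.0]
contact_force: [1.5, 0.1, 3.1]
opening: 0.004
clock: 11.6
tool_pos: [0.4011, 0.2973, 0.0514]
eef_rot: [0.929, 0.371, 0.001, -0.0]
contact_force: [0.2, 0.1, 9.8]
opening: 0.008
t 11.6 pos [0.4011 0.2973 0.0514] xang 43.56 zax [ 0.001  0.001 -1.   ] F [0.16 0.07 9.78] open 0.008
```

```bash
python3 -m jog '[[0,0,0.001,0,1],[0,0,0,0,1],[0,0,0,0,1]]'; python3 - <<'E'
from h import *
import cv2
b=r.snapshot("scene")[:,:,::-1];a=r.snapshot("top")[:,:,::-1]
cv2.imwrite("pics/p2.png",np.hstack([cv2.resize(b[240:300,315:375],(400,400),interpolation=2),cv2.resize(a[210:270,160:220],(400,400),interpolation=2)]))
E
python3 st.py
```

```text
clock: 11.9
tool_pos: [0.4011, 0.2973, 0.0512]
eef_rot: [0.929, 0.371, 0.001, -0.0]
contact_force: [-0.3, -0.5, 19.4]
opening: 0.007
t 12.0 pos [0.4011 0.2973 0.0512] xang 43.56 zax [ 0.002  0.001 -1.   ] F [-1.31 -0.5  19.47] open 0.007
```

View pics/p2.png

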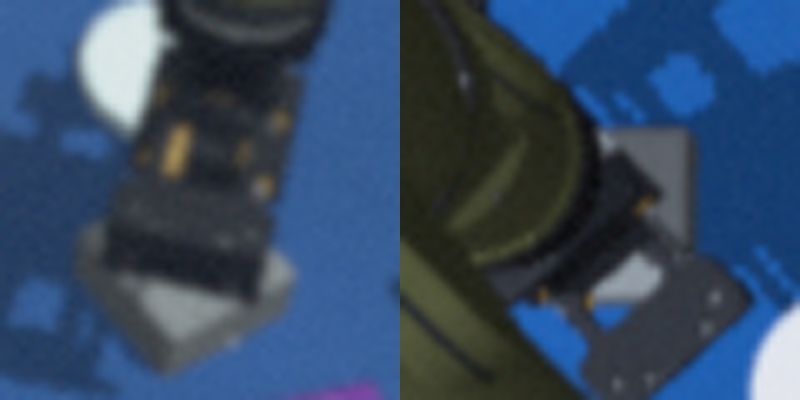

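```bash
for i in 1; do python3 -m jog '[[0,0,-0.003,0,1],[0,0,0,0,1]]'|grep -E "pos|force"; python3 -m jog '[[0,0,-0.001,0,1],[0,0,0,0,1]]'|grep -E "pos|force";python3 -m jog '[[0,0,-0.001,0,1],[0,0,0,0,1]]'|grep -E "pos|force";python3 -m jog '[[0,0,-0.001,0,1],[0,0,0,0,1]]'|grep -E "pos|force";python3 -m jog '[[0,0,-0.001,0,1],[0,0,0,0,1]]'|grep -E "pos|force";python3 -m jog '[[0,0,-0.001,0,1],[0,0,0,0,1]]'|grep -E "pos|force";python3 -m jog '[[0,0,-0.001,0,1],[0,0,0,0,1]]'|grep -E "pos|force"; done
```

```text
tool_pos: [0.401, 0.2973, 0.0531]
contact_force: [1.9, 1.4, 3.1]
tool_pos: [0.401, 0.2973, 0.0537]
contact_force: [2.3, 2.0, 2.6]
tool_pos: [0.4007, 0.297, 0.0546]
contact_force: [1.0, 1.1, 3.0]
tool_pos: [0.4004, 0.2968, 0.0557]
contact_force: [1.6, 1.8, 2.8]
tool_pos: [0.4003, 0.2967, 0.0567]
contact_force: [0.2, 0.6, 1.1]
tool_pos: [0.3999, 0.2963, 0.0576]
contact_force: [0.4, 0.2, 0.1]
tool_pos: [0.4003, 0.2966, 0.0587]
contact_force: [1.2, -0.5, 0.5]
```

```bash
python3 -m jog '[[0,0,-0.02,0,1],[0,0,-0.04,0,1],[0,0,-0.04,0,1],[0,0,-0.04,0,1],[-0.03,0,0,0,1],[-0.04,0,0,0,1],[-0.04,-0.01,0,0,1],[-0.02,-0.01,0,0,1],[0,0,0,0,1],[0,0,0,0,1],[0,0,0,0,1]]'; python3 look.py l5; python3 st.py;python3 ang.py scene;python3 ang.py top
```

```text
clock: 14.5
tool_pos: [0.294, 0.2229, 0.1988]
eef_rot: [0.929, 0.371, 0.001, -0.0]
contact_force: [-0.1, 0.5, -0.3]
opening: 0.005
top jar 0.65 [307.3, 153.9, 328.3, 181.5] 317.8 166.2
top handwheel 0.95 [279.4, 160.1, 339.7, 229.9] 301.1 194.2
scene jar 0.66 [218.6, 203.5, 241.2, 231.2] 229.1 218.7
scene handwheel 0.88 [245.4, 179.4, 291.5, 218.5] 262.1 199.2
t 14.8 pos [0.293  0.222  0.1986] xang 43.54 zax [ 0.  0. -1.] F [0.23 0.96 0.07] open 0.007
scene 0.66 iou 0.908 theta -25.0
top 0.65 iou 0.84 theta -28.0
```

View pics/l5.png

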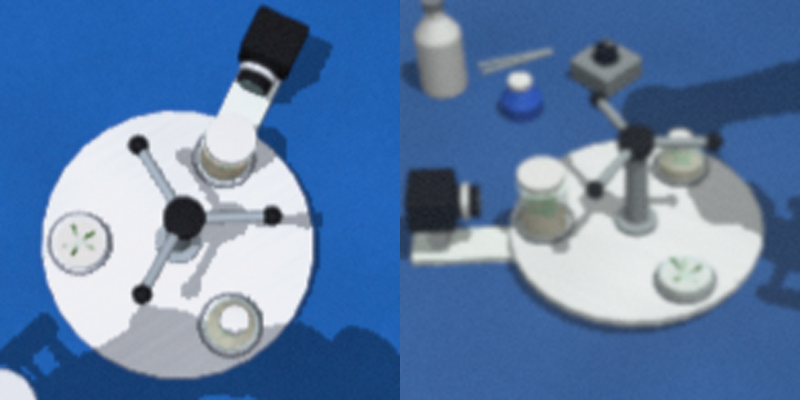

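View pics/l5_s.png

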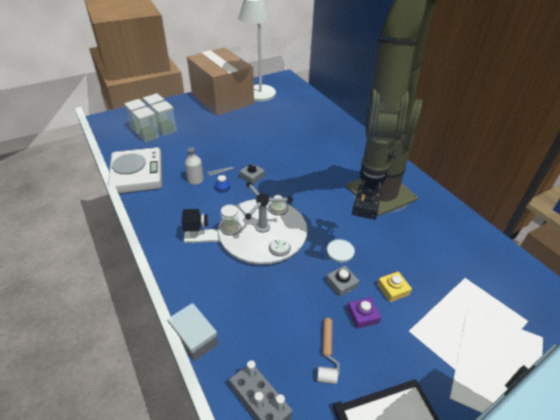

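The jar at (231,218) in the scene view stands in front of the lens. All three specimens are upright, the button is up and the arm is clear, so I'm handing in.

```bash
python3 -c "
from plant import r
print(r.finish_job())"
```

```text
the job is handed in; nothing more can be done
None
```

I turned the turntable about 42° counter-clockwise by pushing one handwheel spoke with the closed fingertips. Then I withdrew, pressed the white button on the grey box, backed away and handed the job in at about 15 s. No verdict was reported.

- **Jar position:** by hand measurement in the top picture the jar stands at about −27°, against a lens direction of about −25°. That is roughly 4 mm off centre, inside the 12 mm limit. The two cameras' automatic fits disagreed by about 3° (−25.0° and −28.0°, up to about 6 mm off). I did not correct further.
- **Shutter:** the button met a hard stop about 6 mm down, and the force fell to zero on release. I had no direct reading of the button's travel, so the press is judged from tool height and force.
- **The rest:** the last pictures show the three specimens upright in their seats, the other loose things apparently where they were, and the arm clear.

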